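Hang a rinsed tube on the drying peg and run the drip board out over its tray

TASK

Take the rinsed blue tube from its cradle and put it mouth down over the upright peg of the white drip board, its rim resting on the board, and let go of it. Then, keeping the board flat on its stand, slide the board outward over the drip tray until its red line lies right at the outer edge of the stand (level with the black ends of the side rails). That far out the board would tip, so finish while still holding it flat by its knob or inner end; leave the pen, the brass weight and the tape roll where they are.

Things in the scene. Friction and masses are not known exactly. Their poses are not given: they have to be found in the camera images.
- tube: Loose rigid blue plastic tube, one end closed (white band there): 110 mm long, outer diameter 40, inner 34, inner depth 106, 60 g. Origin: centre of the closed end's outer face; z axis runs along the tube to the open mouth at z = 110. It starts lying level in the cradle; on the peg its z axis points straight down, rim on the board's top, origin 110 above that.
- cradle: Fixed yellow cradle, 70 (x) by 100 (y) mm, base 8 thick, two saddles at y = -36 and +36, 34 high and 31 wide across the tube, so both sides of the tube are free for fingers. Origin: centre of its underside on the bench. The lying tube's axis is 51 above the bench, along the cradle's y axis, mouth toward -y, tube's middle near the cradle's middle.
- station: Fixed drying station. Origin on the bench below the stand's outer edge, midway across; +y points outward (the board slides that way). Aluminium stand 100 mm wide, from y = 0 (outer edge) to -200, top at height 60; side rails 8 higher, inner faces at x = -42, +42, guide the board with 2 play but do not hold it down. Grey drip tray, 22 high, from y = +4 to +190.
- stand_edge (a point): The outer edge of the stand's top, midway across (station frame 0, 0, 60). The side rails end here in black tips.
- board: Loose white drip board 80 (x) by 260 (y) by 10 mm, about 0.45 kg. Origin: centre of its underside; +y points outward. On top: steel peg at y = +95, diameter 12, 80 high, cone at its foot (diameter 29, 22 high); black knob at y = -100; red line at y = -25. Starts with 20 to 60 overhang; with the line at the edge (155) it tips outward unless held at the knob end (about 3 N).
- red_line (a point): Middle of the red line that crosses the board at its y = -25, here at the height of the board's underside; when the board is far enough out this point coincides with stand_edge.
- peg_foot (a point): Foot of the drying peg, on the board's top face; peg upward along the board's z.
- knob_top (a point): Centre of the top of the upright round black knob near the board's inner end: diameter 24, 38 high above the board's top.
- pen: Bystander: red pen, 140 long, 12 thick, lying on the bench behind the station. Origin at the centre of its underside.
- weight: Bystander: brass calibration weight with a knob, diameter 30, 53 high, standing at the back, behind the cradle. Origin at the centre of its underside.
- tape: Bystander: flat white tape roll with blue core, diameter 48, 13 high, lying at the left end of the bench. Origin at the centre of its underside.

How it is judged:
By the outcome, as a careful person would: the job done as asked, in the order asked, and still so for the second after the job is handed in, while the arm keeps its last pose, push and grip.
It also fails if it takes over 58 s, if anything falls off the work surface, if the arm or the gripper's body presses on something with over 40 N, if the wrist force passes 120 N, or if a joint passes its speed limit or range.

ROBOT

A 7-joint arm with a two-finger parallel gripper is mounted at the origin on a cart in front of the work surface, level with it; the furniture and walls round the work are solid. World frame = base frame: x ahead of the robot, y to its left, z up, the work surface at z = 0. Lengths are in m, angles in rad, forces in N, time in s.
With the tool pointing down it reaches from about 0.425 to 0.95 m from the base axis. Payload 16.7 kg.
Tool frame: the origin (TCP) lies midway between the tips of the shut fingers; the grasp point (between the pads) lies 19 mm behind it; z points along the fingers, y is the line along which they close (so a half turn about z gives the same grasp; the last joint's range is limited). The gripper opens to 94 mm and grips with 3 to 60 N. Pads are 16 mm wide; open, the fingers measure 119 mm over their backs; the gripper's body (75 mm by 177 mm) begins 78 mm behind the grasp point.
Start: joints at [1.163, 0.426, 0.074, 1.606, -0.034, 1.111, -0.067], TCP at [0.173, -0.652, 0.205] pointing down, gripper open.
Joint ranges: [-2.85, 2.85], [-0.5, 2.14], [-1.23, 1.37], [0.21, 2.46], [-1.02, 4.16], [0.16, 2.05], [-2.73, 2.73]. Speed limits (rad/s): [1.89, 1.89, 2.39, 2.39, 3.01, 3.01, 3.01].

INTERFACE

Orientations are given as [roll, pitch, yaw] about the fixed x, y, z axes, in that order (R = Rz(yaw) Ry(pitch) Rx(roll)).
In Python, from bench import bot gives the robot as it stands. Calls block until the motion is done:
- bot.move_pose(position, orientation): joint-space move of the TCP to a pose.
- bot.movel(position, ori=None, v=0.15): straight line of the TCP; ori=None keeps the orientation; v is the mean speed in m/s.
- bot.move_j(angles): joint-space move.
- bot.open_gripper() and bot.grasp(effort=None): open the fingers fully, or close them until they stop; effort is the grip in N (None keeps the last).
- bot.sleep(seconds).
- bot.inverse_kinematics(position, orientation): joint angles nearest the present ones, or None.
- bot.snapshot(name): name is "side" or "top"; returns (picture, depth): 420x560x3 uint8, red, green, blue; 420x560 float32, m along the optical axis (not along the pixel's ray), 0 where there is no reading.
- bot.camera_info(name): a dict with "intrinsics" (3x3 intrinsics, pixels), "k1" (the pictures are not rectified: a ray, as slopes to the right and down, at radius r is drawn at 1 + k1 r^2 times it, then the intrinsics apply), "extrinsics" (4x4, takes a point from world to camera coordinates). Camera axes: x right, y up, looking along -z (the intrinsics and any distortion apply to the point x, -y, -z); pixel columns grow to the right and rows downward; lengths in m; the calibration is good to about 2 mm. A picture is of the moment at which its call begins. camera_info takes no time and is no camera call.
A pose or a line that the arm cannot do raises bot.IKError and nothing moves.
- bot.sign_off(): hands the job in; it is judged then, once.
Readings, each from a call of its own:
- bot.get_time_s(): time.
- bot.get_joints(): joint angles.
- bot.get_dq(): joint speeds.
- bot.get_joint_torque(): joint torques, N m.
- bot.get_position(): TCP position.
- bot.get_tcp_rot(): TCP orientation.
- bot.get_wrist_force(): force on the tool from outside, world axes, zero at the start.
- bot.get_moment(): the same for the moment, N m.
- bot.get_grip_width(): finger opening in m.
- bot.get_gripper_force(): force on a finger pad.
Only numpy, scipy, OpenCV 4.12 (cv2) and the standard library are available. Lean on these libraries where they do the work, as an engineer would, in place of code of your own. Each camera call takes 0.05 s, during which the arm holds its last target. There are 200 camera calls.

## Working session

There is one attempt and no reset: what is moved stays moved. The work goes in short steps, each a Python script; the robot and the scene stay as the last script left them, time stands still between calls to the robot, and variables do not carry over. Pictures are saved under pics/ and viewed, at most 10 in all, crops included, and the job is handed in when it is done.

```bash
mkdir -p pics; ls
cat > h.py <<'E'
import numpy as np, cv2
from bench import bot
def snap(n,f):
    p,d=bot.snapshot(n); cv2.imwrite(f'pics/{f}.png',p[:,:,::-1]); np.savez(f'pics/{f}.npz',p=p,d=d); return p,d
def cloud(n,d):
    c=bot.camera_info(n);K=np.array(c['intrinsics'],float);k1=c['k1'];E=np.array(c['extrinsics'])
    v,u=np.mgrid[:d.shape[0],:d.shape[1]].astype(np.float32)
    pts=np.stack([u.ravel(),v.ravel()],1).astype(np.float64)[:,None]
    xy=cv2.undistortPoints(pts,K,np.array([k1,0,0,0.])).reshape(d.shape+(2,))
    P=np.stack([xy[...,0]*d,-xy[...,1]*d,-d],-1)
    W=(P-E[:3,3])@E[:3,:3]
    W[d==0]=np.nan
    return W
E
python3 - <<'E'
from h import *
for n in('side','top'):
    p,d=snap(n,n+'0'); c=bot.camera_info(n); E=c['extrinsics']
    print(n,c['intrinsics'],c['k1'],-np.array(E)[:3,:3].T@np.array(E)[:3,3])
    W=cloud(n,d); np.save(f'pics/{n}0W.npy',W)
print(bot.get_time_s(),bot.get_tcp_rot(),bot.get_position())
a=cv2.imread('pics/side0.png');b=cv2.imread('pics/top0.png')
E
```

```text
pics
side [[511.32137087   0.         276.01654915]
 [  0.         511.32137087 215.4187633 ]
 [  0.           0.           1.        ]] -0.03964568694685823 [ 0.55696334 -0.97399251  0.74727924]
top [[453.0666255    0.         274.31082443]
 [  0.         453.0666255  214.22518288]
 [  0.           0.           1.        ]] 0.045356202344697415 [0.23510526 0.04340434 1.35739027]
0.1 [-3.14046832e+00  1.11773821e-04  2.58778174e-01] [ 0.17260776 -0.65216876  0.20486498]
```

View pics/top0.png

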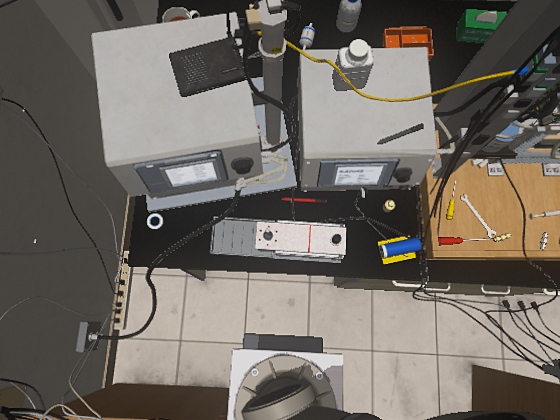

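View pics/side0.png

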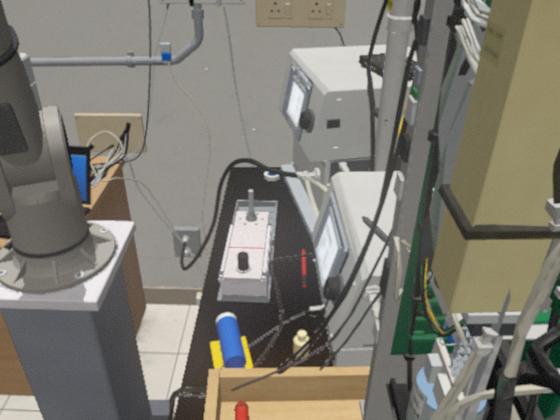

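The top view shows the tape at (154,221), the peg near (268,235), the red line at (309,238), the knob at (336,239), the tube at (400,248) and the weight at (389,205). The side view shows the tube at (229,340) and the peg at (251,205). Next I measure.

Run:
```python
from h import *
for n in('top','side'):
    z=np.load(f'pics/{n}0.npz');p=z['p'];W=np.load(f'pics/{n}0W.npy');h=cv2.cvtColor(p,cv2.COLOR_RGB2HSV)
    H,S,V=[h[...,i].astype(int) for i in range(3)]
    roi=(W[...,0]>.38)&(W[...,0]<.75)&(W[...,1]>-.6)&(W[...,1]<.6)&(W[...,2]>-.02)&(W[...,2]<.25)
    ms={'blue':(H>100)&(H<125)&(S>150)&(V>60),'yellow':(H>22)&(H<34)&(S>180),'red':((H<6)|(H>174))&(S>130)}
    for k,m in ms.items():
        m=(m&roi).astype(np.uint8); c,l,s,ce=cv2.connectedComponentsWithStats(m)
        for i in range(1,c):
            if s[i,4]<12: continue
            P=W[l==i]; cen,sz,a=cv2.minAreaRect((P[:,:2]*1000).astype(np.float32))
            print(n,k,s[i],'med',np.median(P,0).round(4),'z',np.percentile(P[:,2],[2,98]).round(4),'rect',np.round(cen,1),np.round(sz,1),round(a,1))
    # white board / stand tops by height
    for zr in((.062,.078),(.1,.125),(.14,.16)):
        m=(roi&(W[...,2]>zr[0])&(W[...,2]<zr[1])&(W[...,1]>-.22)).astype(np.uint8); c,l,s,ce=cv2.connectedComponentsWithStats(m)
        for i in range(1,c):
            if s[i,4]<8: continue
            P=W[l==i]; cen,sz,a=cv2.minAreaRect((P[:,:2]*1000).astype(np.float32))
            print(n,zr,s[i],'med',np.median(P,0).round(4),'rect',np.round(cen,1),np.round(sz,1),round(a,1))
a=cv2.imread('pics/top0.png')[185:275,200:440];b=cv2.imread('pics/side0.png')[180:380,190:320]
a=cv2.resize(a,None,fx=3.3,fy=3.3,interpolation=cv2.INTER_CUBIC);b=cv2.resize(b,None,fx=1.45,fy=1.45)
o=np.zeros((600,800,3),np.uint8);o[:a.shape[0],:a.shape[1]]=a;o[300:300+b.shape[0],:b.shape[1]]=b
cv2.imwrite('pics/c0.png',o)
```

```text
top blue [384 237  38  20 447] med [ 0.4568 -0.3167  0.0677] z [0.0555 0.0752] rect [ 460.9 -327.8] [ 37.9 125.8] 15.6
top yellow [446 200   8  19 103] med [ 0.5843 -0.47    0.0239] z [0.0165 0.0304] rect [ 585.2 -470.2] [18.  60.8] 79.2
top yellow [378 236  30  10 105] med [ 0.4851 -0.2998  0.007 ] z [-0.002   0.0126] rect [ 486.4 -299.9] [13.6 91.4] 17.0
top yellow [382 252  34  12 194] med [ 0.4315 -0.3167  0.0078] z [0.0014 0.0136] rect [ 432.9 -321.4] [ 18.1 103.5] 14.8
top red [281 197  10   4  28] med [0.5971 0.0244 0.0076] z [-0.0026  0.0139] rect [598.8  24.8] [27.2 13.7] 71.8
top red [294 198  21   4  71] med [ 0.5969 -0.031   0.0081] z [-0.0036  0.0147] rect [598.6 -30.7] [13.4 61.7] 1.3
top red [308 235   2  17  19] med [ 0.45   -0.0465  0.0686] z [0.0655 0.0738] rect [452.4 -45.3] [46.3  3.1] 1.3
top red [438 237  25   8 162] med [ 0.4887 -0.4611  0.0283] z [0.0214 0.0345] rect [ 489.  -465.5] [22.3 73.2] 4.0
top (0.062, 0.078) [271 144   4   3   8] med [0.7483 0.0736 0.0658] rect [747.8  73.5] [10.4  3.3] 62.9
top (0.062, 0.078) [280 176   5   4   9] med [0.6444 0.0401 
[... 3494 characters left out ...]
 med [0.4699 0.0681 0.1128] rect [469.3  67.7] [ 8.4 11.5] 79.6
side (0.1, 0.125) [313 222  12  62 239] med [ 0.6205 -0.1337  0.1182] rect [ 620.3 -116.4] [  9.8 203.3] 2.2
side (0.1, 0.125) [238 251  11  11  90] med [ 0.4672 -0.1285  0.1081] rect [ 467.2 -125.2] [23.  21.8] 63.3
side (0.14, 0.16) [293 134   6   9  11] med [0.5749 0.3971 0.1425] rect [575.8 391.2] [ 1.5 61.6] 13.6
side (0.14, 0.16) [253 144  77  44 536] med [0.5889 0.1588 0.1498] rect [549.9 211.8] [148.1 253.8] 16.0
side (0.14, 0.16) [249 190   5   6  26] med [0.4706 0.0696 0.1472] rect [469.1  69.9] [12.   8.5] 48.0
side (0.14, 0.16) [318 210  12  64 240] med [ 0.6298 -0.1411  0.1504] rect [ 629.1 -118. ] [  9.1 203.3] 1.8
```

View pics/c0.png

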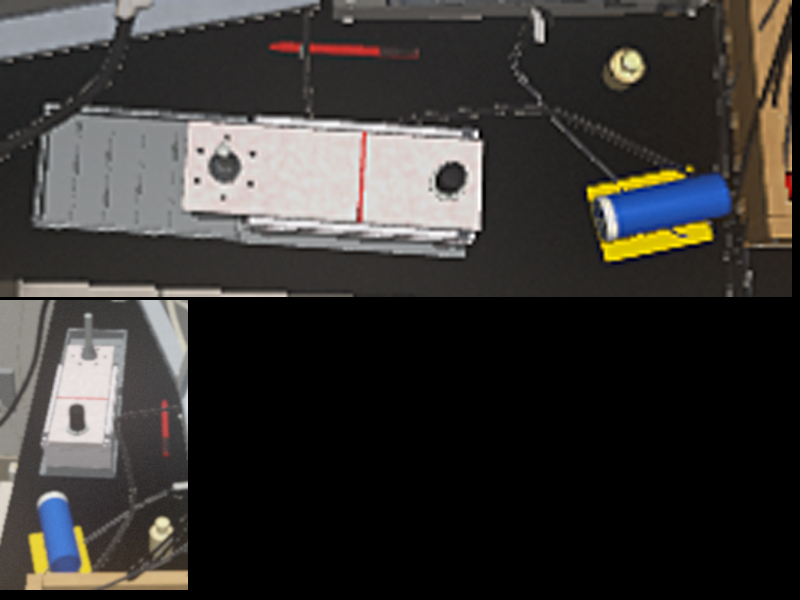

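The tube's closed end (white band) faces the station and its mouth faces -y. The red line crosses the board and the rails start left of it, near crop x≈245. Next I find the edge position and which grasp tilt the arm can reach for both pick and place.

```bash
cat >> h.py <<'E'
from scipy.spatial.transform import Rotation as Ro
Z=np.array([0,0,1.])
def tool(m,p,th,s):
    """tube mouth dir m, perpendicular approach p -> rotation (tool z tilted th toward m)"""
    a=np.cos(th)*p+np.sin(th)*m; y=s*np.cross(m,p)
    return Ro.from_matrix(np.stack([np.cross(y,a),y,a],1))
def rpy(R): return R.as_euler('xyz').tolist()
def tcp(g,R): return (np.asarray(g)+.019*R.as_matrix()[:,2]).tolist()
E
python3 - <<'E'
from h import *
m=np.array([np.sin(np.radians(14.5)),-np.cos(np.radians(14.5)),0]);g=np.array([.455,-.306,.051]); pk=np.array([.469,.071,0])
for thd in(30,40,50,60):
  for s in(1,-1):
    th=np.radians(thd);R=tool(m,-Z,th,s)
    qs=[bot.inverse_kinematics(tcp(g+[0,0,dz],R),rpy(R)) for dz in(0,.12)]
    if any(q is None for q in qs): print(thd,s,'pick no',[q is not None for q in qs]);continue
    print(thd,s,'pick',np.round(qs[0],2))
    for hd in range(-120,121,20):
        h=np.array([np.cos(np.radians(hd)),np.sin(np.radians(hd)),0]);R2=tool(-Z,h,th,s)
        q2=[bot.inverse_kinematics(tcp(pk+[0,0,z],R2),rpy(R2)) for z in(.138,.25)]
        if all(q is not None for q in q2): print('   h',hd,np.round(q2[0],2),np.round(q2[1],2))
# edge cues, in px along board: print top-view pixels rows along rails & tray ends
for n in('top','side'):
    W=np.load(f'pics/{n}0W.npy')
    A=W.reshape(-1,3);ok=(A[:,0]>.40)&(A[:,0]<.53)&(A[:,1]>-.3)&(A[:,1]<.3)
    A=A[ok]
    for lo,hi in((.012,.03),(.052,.064),(.064,.074)):
        B=A[(A[:,2]>lo)&(A[:,2]<hi)]
        for xl,xh in((.405,.414),(.414,.424),(.424,.45),(.45,.48),(.48,.508),(.508,.516),(.516,.53)):
            C=B[(B[:,0]>xl)&(B[:,0]<xh)]
            if len(C)>5: print(n,lo,xl,len(C),np.percentile(C[:,1],[0,3,97,100]).round(3))
E
```

```text
30 1 pick [ 0.35  0.4  -0.2   2.28  1.23  0.59 -0.67]
   h -120 [-0.02  0.93 -0.85  1.65  0.71  2.    1.46] [-0.13  0.7  -0.67  1.62  0.59  2.04  1.66]
   h -100 [-0.    0.96 -1.03  1.8   0.93  2.05  1.52] [-0.1   0.68 -0.85  1.77  0.79  2.01  1.75]
   h -80 [-0.06  0.87 -1.03  1.99  1.08  1.94  1.65] [-0.05  0.64 -1.03  1.95  0.98  1.95  1.86]
   h -60 [-0.11  0.76 -1.03  2.2   1.24  1.8   1.76] [-0.08  0.47 -1.03  2.16  1.11  1.73  2.01]
   h -40 [-0.27  0.56 -0.85  2.43  1.4   1.5   1.83] [-0.06  0.27 -1.03  2.37  1.25  1.43  2.15]
   h 80 [ 0.92  0.61 -0.68  2.18 -0.92  0.89  0.89] [ 0.99  0.39 -0.74  2.14 -0.92  1.08  0.71]
   h 100 [ 0.82  0.71 -0.67  1.98 -0.61  1.11  0.78] [ 0.84  0.52 -0.69  1.94 -0.68  1.29  0.69]
   h 120 [ 0.68  0.8  -0.67  1.79 -0.39  1.34  0.76] [ 0.7   0.64 -0.7   1.75 -0.47  1.5   0.7 ]
30 -1 pick [-0.61  0.68  1.01  2.33 -0.58  0.17 -2.12]
   h -120 [-0.09  0.88 -0.72  1.65  0.66  1.94 -1.62] [-0.25  0.66 -0.48  1.63  0.54  1.98 -1.4 ]
   h -100 [-0.06  0.9  -0.92  1.8   0.89  1.97 -1.57] [-0.1   0.68 -0.85  1.77  0.79  2.01 -1.39]
   h -80 [-0.03  0
[... 6921 characters left out ...]
side 0.012 0.508 32 [-0.136 -0.136  0.24   0.241]
side 0.012 0.516 107 [-0.126  0.025  0.24   0.241]
side 0.052 0.414 15 [-0.15  -0.149 -0.138 -0.134]
side 0.052 0.424 95 [-0.3   -0.297  0.006  0.025]
side 0.052 0.45 71 [-0.299 -0.296 -0.146 -0.145]
side 0.052 0.48 55 [-0.155 -0.153 -0.071 -0.032]
side 0.052 0.508 52 [-0.15  -0.149  0.036  0.04 ]
side 0.052 0.516 48 [-0.124 -0.122  0.04   0.046]
side 0.064 0.414 116 [-0.151 -0.149  0.036  0.05 ]
side 0.064 0.424 855 [-0.299 -0.291  0.092  0.109]
side 0.064 0.45 730 [-0.3   -0.294  0.072  0.11 ]
side 0.064 0.48 824 [-0.157 -0.152  0.094  0.105]
side 0.064 0.508 173 [-0.15  -0.148  0.082  0.106]
side 0.064 0.516 9 [-0.018 -0.018  0.037  0.037]
```

```bash
cat > fit.py <<'E'
from h import *
from scipy.optimize import least_squares
def fit():
    out=[]
    for n in('top','side'):
        z=np.load(f'pics/{n}0.npz');W=np.load(f'pics/{n}0W.npy');p=z['p'].astype(int)
        A=W.reshape(-1,3);c=p.reshape(-1,3)
        blue=(c[:,2]>c[:,0]+40)
        k=(A[:,2]>.04)&(A[:,2]<.08)&(abs(A[:,0]-.457)<.05)&(abs(A[:,1]+.32)<.075)
        P=A[k&blue]
        def f(q):  # x0 at y=-.315, angle, z, r=20mm
            d=np.array([np.sin(q[1]),-np.cos(q[1]),0]);v=P-[q[0],-.315,q[2]];v=v-np.outer(v@d,d)
            return np.linalg.norm(v,axis=1)-.02
        r=least_squares(f,[.457,.25,.051],loss='soft_l1',f_scale=.002)
        d=np.array([np.sin(r.x[1]),-np.cos(r.x[1])]);o=np.array([r.x[0],-.315])
        Q=A[k&(A[:,2]>.055)];Q=Q[abs((Q[:,:2]-o)@[-d[1],d[0]])<.014]
        t=(Q[:,:2]-o)@d; tb=(P[:,:2]-o)@d
        print(n,r.x.round(4),np.degrees(r.x[1]).round(1),'rms',np.sqrt(np.mean(r.fun**2)).round(4),'ext',np.percentile(t,[0,2,98,100]).round(4),'blue',np.percentile(tb,[2,98]).round(4))
fit()
E
python3 fit.py
```

```text
top [0.458  0.2695 0.0506] 15.4 rms 0.0023 ext [-0.0611 -0.0598  0.082   0.086 ] blue [-0.0489  0.0481]
side [0.4582 0.2541 0.0518] 14.6 rms 0.0014 ext [-0.0583 -0.0547  0.051   0.0826] blue [-0.0469  0.0511]
```

```bash
cat >> h.py <<'E'
TH=np.radians(45);ang=np.radians(15)
m=np.array([np.sin(ang),-np.cos(ang),0]); g=np.array([.4581,-.315,.051])-.016*m
Rp=tool(m,-Z,TH,1); ap=Rp.as_matrix()[:,2]
hd=np.radians(100); Rq=tool(-Z,np.array([np.cos(hd),np.sin(hd),0]),TH,1)
def st(): print('t',round(bot.get_time_s(),2),'p',np.round(bot.get_position(),4),'F',np.round(bot.get_wrist_force(),1),'w',round(bot.get_grip_width(),4))
E
python3 - <<'E'
from h import *
bot.move_pose(tcp(g-.13*ap+[0,0,.03],Rp),rpy(Rp)); st(); print(np.round(bot.get_joints(),2))
bot.movel(tcp(g-.04*ap,Rp),v=.2)
bot.movel(tcp(g,Rp),v=.08); st()
p,d=snap('side','s1'); snap('top','t1')
a=cv2.imread('pics/side0.png')*0
a=np.hstack([cv2.imread('pics/s1.png')[130:400,100:340],cv2.imread('pics/t1.png')[150:420,200:440]])
cv2.imwrite('pics/c1.png',cv2.resize(a,None,fx=1.66,fy=1.66))
E
```

```text
t 1.97 p [ 0.4335 -0.2245  0.1596] F [ 0.3  0.5 -0.4] w 0.0942
[ 0.42  0.23 -0.71  2.36  1.16  1.07 -0.87]
t 3.33 p [ 0.4576 -0.3122  0.038 ] F [-0.2 -0.4 -0.6] w 0.0938
```

View pics/c1.png

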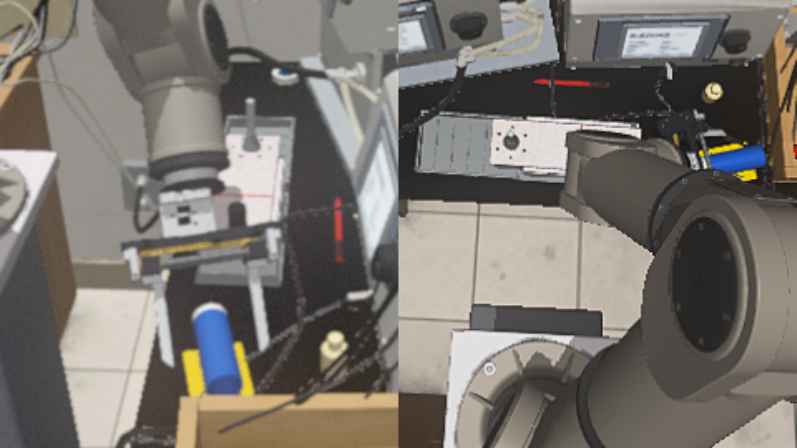

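The fingers straddle the tube (side crop around (210,350)) and nothing has been disturbed. I grasp, lift and go above the peg.

Run:
```python
from h import *
bot.grasp(20); st()
bot.movel(tcp(g+[0,0,.17],Rp),v=.2); st()
pk=np.array([.469,.071,0])
bot.move_pose(tcp(pk+[0,0,.27],Rq),rpy(Rq)); st()
snap('side','s2'); snap('top','t2')
a=np.hstack([cv2.imread('pics/s2.png')[80:350,140:380],cv2.imread('pics/t2.png')[130:400,160:400]])
cv2.imwrite('pics/c2.png',cv2.resize(a,None,fx=1.66,fy=1.66))
W=cloud('side',np.load('pics/s2.npz')['d']);p=np.load('pics/s2.npz')['p'].astype(int)
for n,f in(('side','s2'),('top','t2')):
    z=np.load(f'pics/{f}.npz');W=cloud(n,z['d']);p=z['p'].astype(int)
    k=(p[...,2]>p[...,0]+40)&(abs(W[...,0]-.46)<.1)&(abs(W[...,1]-.07)<.1)&(W[...,2]>.15)
    P=W[k];print(n,len(P),np.percentile(P,[2,50,98],axis=0).round(4).tolist() if len(P) else '')
    if len(P)>30:
        from scipy.optimize import least_squares
        def fn(q):
            dz=P[:,2]-.24;return np.hypot(P[:,0]-q[0]-q[2]*dz,P[:,1]-q[1]-q[3]*dz)-.02
        r=least_squares(fn,[.469,.071,0,0],loss='soft_l1',f_scale=.002);print(r.x.round(4),np.sqrt(np.mean(r.fun**2)).round(4))
```

```text
t 4.32 p [ 0.4575 -0.3125  0.0376] F [ 0.5 -0.1  1. ] w 0.0389
t 5.32 p [ 0.4569 -0.3125  0.2067] F [-0.4 -0.1 -1.1] w 0.0385
t 6.94 p [0.4661 0.0841 0.2559] F [-0.6  1.2 -0.5] w 0.0389
side 558 [[0.4504, 0.0468, 0.2052], [0.4694, 0.0529, 0.2465], [0.4853, 0.0633, 0.3]]
[ 0.4683  0.0705 -0.0014 -0.0079] 0.0087
top 71 [[0.4473, 0.0558, 0.2731], [0.4666, 0.0766, 0.3115], [0.4808, 0.0866, 0.3148]]
[ 0.4337  0.0722  0.6128 -0.108 ] 0.0057
```

View pics/c2.png

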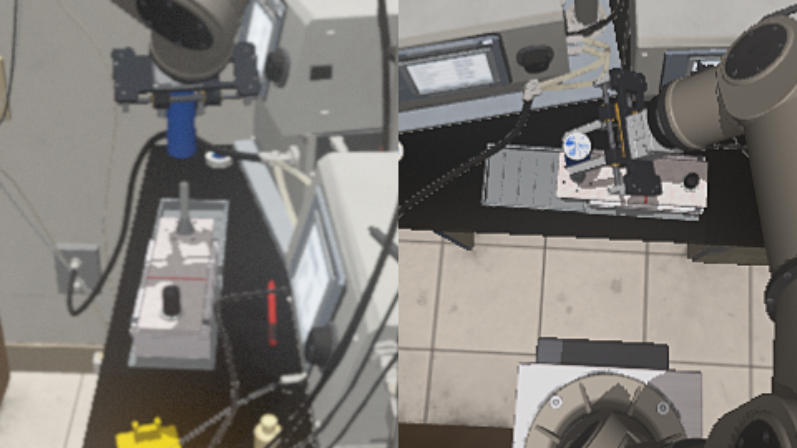

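The tube hangs vertical over the peg, with its closed white end up at z≈0.312, at (0.468,0.0705). I lower it while watching the force.

Run:
```python
from h import *
pk=np.array([.469,.071,0])
for z,v in((.20,.15),(.16,.08)):
    bot.movel(tcp(pk+[0,0,z],Rq),v=v); st()
f0=np.array(bot.get_wrist_force())
z=.16
while z>.1335:
    z-=.003 if z>.145 else .0015
    bot.movel(tcp(pk+[0,0,z],Rq),v=.04); f=np.array(bot.get_wrist_force())-f0
    print(round(z,4),f.round(1))
    if f[2]>4 or np.linalg.norm(f)>10: break
st()
snap('side','s3')
a=cv2.imread('pics/s3.png')[130:330,170:320];cv2.imwrite('pics/c3.png',cv2.resize(a,None,fx=3,fy=3))
z=np.load('pics/s3.npz');W=cloud('side',z['d']);p=z['p'].astype(int)
k=(p[...,2]>p[...,0]+40)&(abs(W[...,0]-.46)<.06)&(abs(W[...,1]-.06)<.06)&(W[...,2]>.05)
print(np.percentile(W[k],[1,50,99],axis=0).round(4))
```

```text
t 7.66 p [0.4669 0.0843 0.1871] F [ 1.   0.1 -0.7] w 0.039
t 8.31 p [0.4667 0.0844 0.1466] F [ 0.2  0.2 -0.2] w 0.039
0.157 [-0.1 -0.  -0.2]
0.154 [-0.3  0.  -1.5]
0.151 [ 0.6  0.3 -0.7]
0.148 [-1.2 -0.3 -0.3]
0.145 [-0.1  0.1 -0.3]
0.1435 [ 0.6 -0.5 -0.5]
0.142 [-0.4 -0.7 -0.4]
0.1405 [ 1.2  0.8 -1.3]
0.139 [ 1.8  2.  -2.2]
0.1375 [ 0.5  1.3 -1. ]
0.136 [-0.9 -1.5 13.4]
t 11.06 p [0.4669 0.0845 0.1233] F [-0.7 -1.3 13.2] w 0.0391
[[0.4511 0.047  0.0754]
 [0.4694 0.0532 0.1094]
 [0.4851 0.0624 0.1492]]
```

View pics/c3.png

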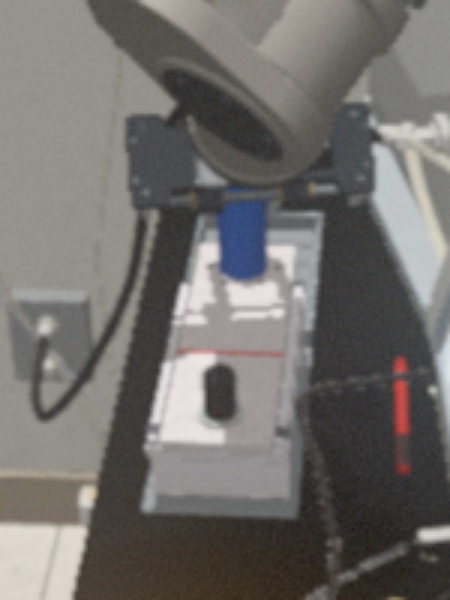

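The rim is on the board at the expected height (crop (243,275)) and the load is 13 N. I ease off, release, back away and re-measure the knob, line and edge.

Run:
```python
from h import *
pk=np.array([.469,.071,0]);a=Rq.as_matrix()[:,2]
bot.movel(tcp(pk+[0,0,.1372],Rq),v=.04); st()
bot.open_gripper(); st()
c=pk+[0,0,.1372]
bot.movel(tcp(c-.13*a,Rq),v=.15)
o=[np.pi,0,-.016]
for y in(-.123,-.02):
    for oo in(o,[np.pi,0,np.pi-.016]): print(y,oo[2],[None if q is None else np.round(q,2) for q in [bot.inverse_kinematics([.4665,y,z],oo) for z in(.077,.2)]])
bot.move_pose([.4665,-.2,.23],o); st()
for n in('side','top'):
    p,d=snap(n,n[0]+'4');W=cloud(n,d);h=cv2.cvtColor(p,cv2.COLOR_RGB2HSV).astype(int);hh=h[...,0];S=h[...,1]
    box=(W[...,0]>.4)&(W[...,0]<.53)
    r=box&((hh<8)|(hh>172))&(S>90)&(abs(W[...,2]-.07)<.008)&(abs(W[...,1]+.05)<.03)
    k=box&(abs(W[...,2]-.108)<.006)&(abs(W[...,1]+.12)<.03)&(h[...,2]<70)
    b=box&(h[...,0]>100)&(h[...,0]<125)&(S>120)&(abs(W[...,1]-.07)<.05)
    wt=(abs(W[...,0]-.467)<.012)&(abs(W[...,1]-.07)<.012)&(W[...,2]>.1)
    for t,mk in(('line',r),('knob',k),('tube',b),('tubetop',wt)):
        P=W[mk];print(n,t,len(P),P.mean(0).round(4) if len(P) else '',(np.ptp(P,0)).round(4) if len(P) else '')
x=np.vstack([cv2.resize(cv2.imread('pics/s4.png')[160:310,190:330],(560,300))[:, :],cv2.resize(cv2.imread('pics/t4.png')[200:275,205:345],(560,300))]);cv2.imwrite('pics/c4.png',x)
```

```text
t 11.36 p [0.4667 0.0843 0.1238] F [1.7 1.5 1.5] w 0.0389
t 12.32 p [0.4667 0.0842 0.1238] F [-0.7 -0.2 -0.5] w 0.0938
-0.123 -0.016 [array([ 0.29,  0.29, -0.19,  2.14,  0.08,  0.72, -1.54]), array([ 0.56,  0.15, -0.48,  2.01,  0.08,  1.  , -1.54])]
-0.123 3.125592653589793 [array([ 0.71,  0.36, -0.68,  2.11,  0.32,  0.77,  1.38]), array([ 0.8 ,  0.18, -0.74,  2.  ,  0.14,  1.02,  1.55])]
-0.02 -0.016 [array([ 0.16,  0.28, -0.29,  2.16,  0.12,  0.72, -1.8 ]), array([ 0.49,  0.13, -0.62,  2.03,  0.09,  1.  , -1.77])]
-0.02 3.125592653589793 [array([ 0.51,  0.34, -0.69,  2.14,  0.31,  0.76,  1.17]), array([ 0.63,  0.15, -0.78,  2.02,  0.13,  1.01,  1.34])]
t 15.18 p [ 0.4664 -0.1997  0.2297] F [-0.  -0.2  0.6] w 0.094
side line 0  
side knob 0  
side tube 115 [0.4739 0.0531 0.1312] [0.0274 0.0135 0.0895]
side tubetop 14 [0.4759 0.0707 0.1762] [0.006  0.0221 0.0708]
top line 36 [ 0.4647 -0.0466  0.0705] [0.0769 0.0048 0.0121]
top knob 47 [ 0.4641 -0.1213  0.107 ] [0.0232 0.0201 0.0102]
top tube 24 [0.4522 0.0726 0.1357] [0.0261 0.0332 0.0896]
top tubetop 79 [0.4668 0.0703 0.18  ] [0.0234 0.024  0.0094]
```

View pics/c4.png

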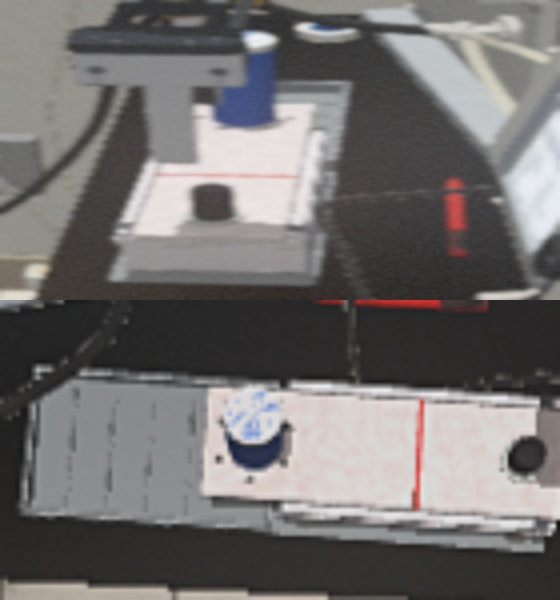

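The tube top is at z=0.180, exactly as required, so the tube is seated and released. The red line is at top-crop (418,455) and the rail ends near (280,385). Now I grip the knob and slide about 0.099 m.

```bash
cat > look.py <<'E'
from h import *
def look(tag):
    for n in('side','top'):
        p,d=snap(n,n[0]+tag);W=cloud(n,d);h=cv2.cvtColor(p,cv2.COLOR_RGB2HSV).astype(int)
        r=(W[...,0]>.42)&(W[...,0]<.51)&((h[...,0]<8)|(h[...,0]>172))&(h[...,1]>90)&(abs(W[...,2]-.07)<.008)&(abs(W[...,1])<.12)
        P=W[r]; print(n,'line',len(P),np.median(P,0).round(4) if len(P) else '')
        k=(abs(W[...,0]-.467)<.012)&(abs(W[...,1]-.17)<.04)&(W[...,2]>.15)&(W[...,2]<.2)
        P=W[k]; print(n,'tubetop',len(P),np.median(P,0).round(4) if len(P) else '')
    x=np.vstack([cv2.resize(cv2.imread(f'pics/s{tag}.png')[160:285,200:325],(560,300),interpolation=cv2.INTER_CUBIC),cv2.resize(cv2.imread(f'pics/t{tag}.png')[205:275,225:356],(560,300),interpolation=cv2.INTER_CUBIC)]);cv2.imwrite(f'pics/c{tag}.png',x)
E
python3 - <<'E'
from look import *
o=[np.pi,0,-.016];x0,y0=.4657,-.1235
bot.move_pose([x0,y0,.15],o); bot.movel([x0,y0,.076],v=.1); st()
bot.grasp(40); bot.sleep(.2); st()
bot.movel([x0,y0,.0755],v=.04); st()
for y in(-.09,-.055,-.026):
    bot.movel([x0+.016*(y-y0),y,.0755],v=.06); st()
look('5')
E
```

```text
t 16.69 p [ 0.4661 -0.1236  0.0765] F [ 1.  -0.7  0.3] w 0.0939
t 17.98 p [ 0.4657 -0.1234  0.076 ] F [-0.4  2.9 -0.6] w 0.0236
t 18.23 p [ 0.4657 -0.1233  0.0759] F [-4.1  3.5 12.7] w 0.0235
t 18.93 p [ 0.4667 -0.0901  0.0759] F [-1.1  0.8  7.2] w 0.0236
t 19.67 p [ 0.4673 -0.0551  0.0759] F [-0.2  0.8  7.1] w 0.0236
t 20.3 p [ 0.4678 -0.026   0.0759] F [-0.2  0.7  6.7] w 0.0235
side line 0 
side tubetop 0 
top line 12 [0.4427 0.0505 0.0696]
top tubetop 134 [0.4663 0.1657 0.1787]
```

View pics/c5.png

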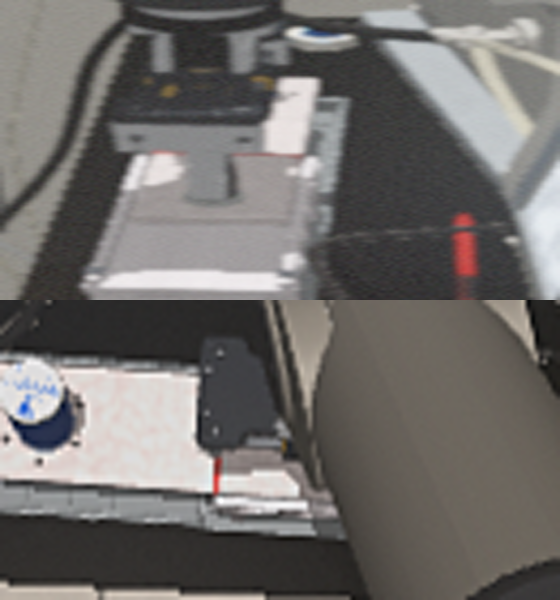

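The line now lies near the rail end, at bottom crop (217,475). I zoom in there to judge the remaining gap.

Run:
```python
import cv2,numpy as np
I=cv2.INTER_NEAREST
f=lambda n,r0,c0,h,w,s:cv2.resize(cv2.imread(f'pics/{n}.png')[r0:r0+h,c0:c0+w],(w*s,h*s),interpolation=I)
top=np.hstack([f('t4',212,262,50,33,8)[:400],f('t5',212,262,50,33,8)])
s=np.hstack([f('s4',188,215,24,60,4),f('s5',188,215,24,60,4),f('side0',188,215,24,60,4)])
o=np.zeros((500,740,3),np.uint8);o[:400,:528]=top;o[403:403+96,:720]=s
cv2.imwrite('pics/c6.png',o)
import numpy as np
g=cv2.imread('pics/t4.png').astype(int)
for r in (248,249,250,251,252,253,254): print(r,[tuple(g[r,c]) [1] for c in range(266,286)])
for r in (220,221,222,223): print(r,[g[r,c,1] for c in range(266,286)])
```

```text
248 [np.int64(200), np.int64(204), np.int64(207), np.int64(216), np.int64(215), np.int64(216), np.int64(213), np.int64(215), np.int64(213), np.int64(212), np.int64(221), np.int64(220), np.int64(218), np.int64(217), np.int64(207), np.int64(209), np.int64(209), np.int64(213), np.int64(218), np.int64(213)]
249 [np.int64(138), np.int64(152), np.int64(162), np.int64(194), np.int64(195), np.int64(198), np.int64(195), np.int64(195), np.int64(195), np.int64(194), np.int64(197), np.int64(195), np.int64(196), np.int64(197), np.int64(194), np.int64(200), np.int64(206), np.int64(207), np.int64(220), np.int64(218)]
250 [np.int64(70), np.int64(64), np.int64(62), np.int64(62), np.int64(57), np.int64(46), np.int64(64), np.int64(44), np.int64(49), np.int64(93), np.int64(133), np.int64(120), np.int64(124), np.int64(120), np.int64(153), np.int64(159), np.int64(157), np.int64(157), np.int64(195), np.int64(198)]
251 [np.int64(101), np.int64(100), np.int64(100), np.int64(100), np.int64(98), np.int64(88), np.int64(103), np.int64(54), np.int64(69), np.int64(160), np.int64(239), np.int64(214), np.int64(213),
[... 1525 characters left out ...]
 np.int64(229), np.int64(230), np.int64(231), np.int64(239), np.int64(239), np.int64(238)]
222 [np.int64(228), np.int64(226), np.int64(226), np.int64(218), np.int64(208), np.int64(172), np.int64(124), np.int64(116), np.int64(150), np.int64(128), np.int64(123), np.int64(132), np.int64(141), np.int64(146), np.int64(172), np.int64(177), np.int64(183), np.int64(205), np.int64(198), np.int64(202)]
223 [np.int64(219), np.int64(217), np.int64(204), np.int64(176), np.int64(161), np.int64(203), np.int64(228), np.int64(226), np.int64(225), np.int64(226), np.int64(225), np.int64(220), np.int64(211), np.int64(194), np.int64(162), np.int64(171), np.int64(169), np.int64(147), np.int64(127), np.int64(134)]
```

View pics/c6.png

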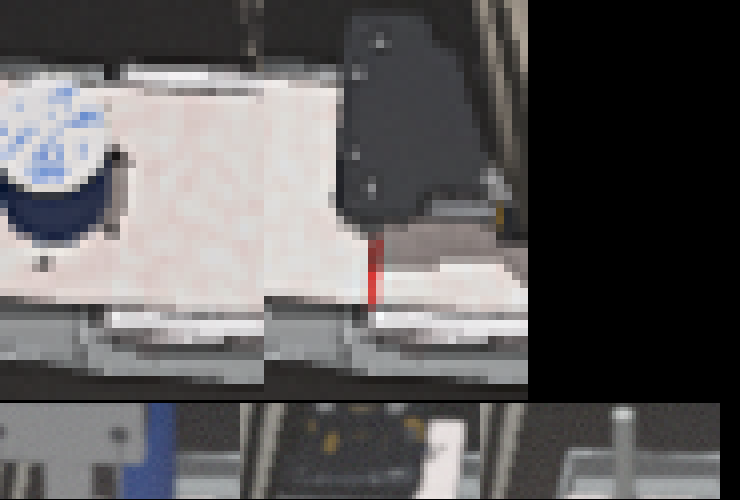

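```bash
cat > ray.py <<'E'
from h import *
def ray(n,u,v,z):
    c=bot.camera_info(n);K=np.array(c['intrinsics']);E=np.array(c['extrinsics'])
    x,y=cv2.undistortPoints(np.array([[[u,v]]],float),K,np.array([c['k1'],0,0,0.]))[0,0]
    d=E[:3,:3].T@[x,-y,-1];o=-E[:3,:3].T@E[:3,3]; return o+d*(z-o[2])/d[2]
E
python3 - <<'E'
from ray import *
print('tips',ray('top',272.5,251,.068).round(4),ray('top',274.5,220.5,.068).round(4))
g=cv2.imread('pics/t5.png').astype(float)
for f,rows,c0,c1 in(('t4',range(228,246),303,318),('t5',range(242,250),271,282)):
    g=cv2.imread(f'pics/{f}.png').astype(float); w=np.clip(g[...,2]-g[...,1]-25,0,None)
    L=[]
    for r in rows:
        s=w[r,c0:c1]
        if s.sum()>40: u=(s*np.arange(c0,c1)).sum()/s.sum();L.append([u,r,*ray('top',u,r,.07)[:2]])
    L=np.array(L);print(f,len(L),L[[0,-1]].round(4).tolist(),L[:,3].mean().round(4))
# profile along tray outer end / stand inner end rows (top0, unoccluded)
g=cv2.imread('pics/top0.png').astype(int)[...,1]
for r in(225,235,245): print(r,g[r,206:220].tolist(),ray('top',212,r,.022).round(4))
for r in(222,252,255): print(r,g[r,334:352].tolist(),ray('top',342,r,.068).round(4))
E
```

```text
tips [0.4241 0.0571 0.068 ] [0.5137 0.0559 0.068 ]
t4 18 [[309.6596, 228.0, 0.4962, -0.0469], [309.0, 245.0, 0.4464, -0.0466]] -0.0467
t5 8 [[275.631, 242.0, 0.4503, 0.0495], [275.1138, 249.0, 0.4299, 0.0499]] 0.0499
225 [47, 51, 53, 51, 50, 43, 58, 85, 95, 136, 147, 142, 140, 140] [0.5004 0.2432 0.022 ]
235 [35, 35, 37, 32, 27, 85, 150, 40, 91, 148, 142, 141, 141, 141] [0.47   0.2408 0.022 ]
245 [37, 36, 34, 28, 90, 155, 42, 96, 152, 144, 142, 142, 142, 142] [0.4399 0.2383 0.022 ]
222 [29, 30, 34, 35, 37, 37, 35, 37, 35, 36, 36, 38, 40, 38, 40, 38, 39, 38] [ 0.5191 -0.1403  0.068 ]
252 [222, 224, 220, 217, 217, 210, 212, 207, 210, 220, 223, 152, 22, 38, 42, 39, 42, 41] [ 0.4313 -0.1417  0.068 ]
255 [233, 213, 217, 232, 168, 80, 78, 76, 107, 128, 13, 24, 37, 42, 43, 41, 41, 43] [ 0.4227 -0.1418  0.068 ]
```

Run:
```python
from ray import *
for f in('t4','t5','top0'):
    d=np.load(f'pics/{f}.npz');W=cloud('top',d['d'])
    for r in (251,252,220,221):
        print(f,r,'z mm',[(c,int(round(W[r,c,2]*1000)),int(d['p'][r,c,1])) for c in range(268,281)])
print('y of px centre row251 z.068',[(c,ray('top',c,251,.068)[1].round(4)) for c in(271,272,273,274,275)])
print('row221',[(c,ray('top',c,221,.068)[1].round(4)) for c in(273,274,275,276,277)])
```

```text
t4 251 z mm [(268, 1, 100), (269, -2, 100), (270, 4, 98), (271, 2, 88), (272, 24, 103), (273, 7, 54), (274, 70, 69), (275, 68, 160), (276, 68, 239), (277, 68, 214), (278, 70, 213), (279, 66, 212), (280, 67, 223)]
t4 252 z mm [(268, 4, 150), (269, 4, 152), (270, 4, 148), (271, 5, 132), (272, 17, 156), (273, 4, 91), (274, 68, 103), (275, 69, 156), (276, 67, 220), (277, 76, 214), (278, 68, 212), (279, 68, 211), (280, 71, 209)]
t4 220 z mm [(268, 3, 89), (269, 0, 97), (270, -6, 94), (271, 3, 88), (272, -4, 91), (273, 6, 101), (274, -3, 94), (275, 0, 29), (276, 70, 47), (277, 70, 103), (278, 58, 157), (279, -3, 137), (280, -5, 128)]
t4 221 z mm [(268, 22, 175), (269, 21, 194), (270, 23, 192), (271, 18, 162), (272, 23, 146), (273, 17, 158), (274, 20, 159), (275, -2, 32), (276, 65, 56), (277, 65, 145), (278, 67, 222), (279, 67, 220), (280, 64, 229)]
t5 251 z mm [(268, 2, 103), (269, 1, 103), (270, 4, 100), (271, 8, 90), (272, 23, 105), (273, 4, 53), (274, 72, 71), (275, 71, 169), (276, 64, 249), (277, 67, 223), (278, 66, 220), (279, 69, 219), (280, 68, 230)]
t5 252 z mm [(268, 7, 155), (269
[... 1087 characters left out ...]
 2, 106), (270, 3, 102), (271, 2, 91), (272, 0, 93), (273, -10, 103), (274, 0, 96), (275, 2, 30), (276, 63, 47), (277, 71, 104), (278, 59, 159), (279, 5, 139), (280, -2, 129)]
top0 221 z mm [(268, 21, 129), (269, 19, 162), (270, 17, 159), (271, 20, 144), (272, 22, 147), (273, 22, 162), (274, 23, 154), (275, 4, 34), (276, 67, 55), (277, 66, 148), (278, 70, 224), (279, 68, 223), (280, 64, 232)]
y of px centre row251 z.068 [(271, np.float64(0.0614)), (272, np.float64(0.0586)), (273, np.float64(0.0557)), (274, np.float64(0.0528)), (275, np.float64(0.05))]
row221 [(273, np.float64(0.0602)), (274, np.float64(0.0573)), (275, np.float64(0.0544)), (276, np.float64(0.0514)), (277, np.float64(0.0485))]
```

Depth shows the rail tip begins between columns 273 and 274, so the edge is at y≈0.0538. The line is at y≈0.0497, so about 4 mm more is needed.

Run:
```python
from ray import *
bot.movel([.4657+.016*(-.022+.1235),-.022,.0755],v=.03); bot.sleep(.3); st()
p,d=snap('top','t7');snap('side','s7')
g=p.astype(float);w=np.clip(g[...,0]-g[...,1]-25,0,None);L=[]
for r in range(242,251):
    s=w[r,269:280]
    if s.sum()>40: u=(s*np.arange(269,280)).sum()/s.sum();L.append([u,r,*ray('top',u,r,.07)[:2]])
print(np.array(L).round(4))
W=cloud('top',d);k=(abs(W[...,0]-.467)<.012)&(abs(W[...,1]-.17)<.03)&(W[...,2]>.16);print('tubetop',W[k].mean(0).round(4))
a=np.vstack([cv2.resize(cv2.imread('pics/s7.png')[130:290,180:330],(560,300)),cv2.resize(cv2.imread('pics/t7.png')[205:275,215:346],(560,300))]);cv2.imwrite('pics/c7.png',a)
```

```text
t 20.98 p [ 0.4679 -0.0227  0.0759] F [ 0.2 -3.2  7.6] w 0.0236
[[2.743902e+02 2.420000e+02 4.501000e-01 5.300000e-02]
 [2.743099e+02 2.430000e+02 4.472000e-01 5.310000e-02]
 [2.740000e+02 2.440000e+02 4.442000e-01 5.380000e-02]
 [2.740227e+02 2.450000e+02 4.414000e-01 5.360000e-02]
 [2.740859e+02 2.460000e+02 4.385000e-01 5.330000e-02]
 [2.741034e+02 2.470000e+02 4.356000e-01 5.310000e-02]
 [2.740134e+02 2.480000e+02 4.327000e-01 5.320000e-02]
 [2.740000e+02 2.490000e+02 4.298000e-01 5.310000e-02]]
tubetop [0.467  0.1695 0.1787]
```

View pics/c7.png

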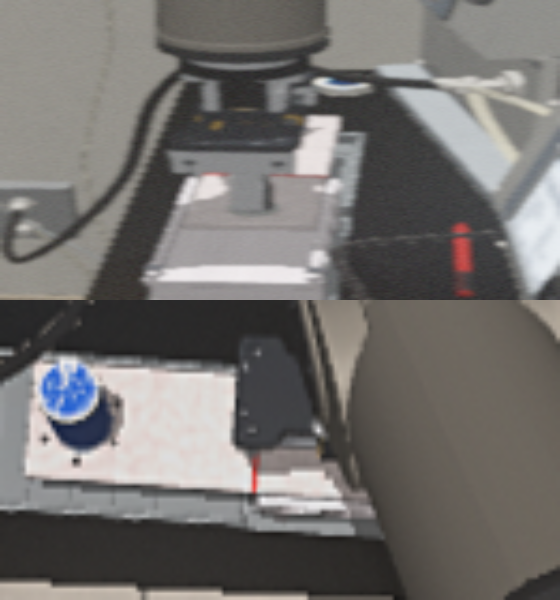

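The line is at the tip (crop (255,472)) and the tube is still seated. The move stopped 0.7 mm short, so I nudge it that far and hand in.

Run:
```python
from h import *
bot.movel([.4674,-.0212,.0755],v=.03); bot.sleep(.3); st()
print(bot.sign_off())
```

```text
t 21.63 p [ 0.468  -0.0224  0.076 ] F [ 0.4 -6.4  7.2] w 0.0232
the job is handed in; nothing more can be done
None
```

The job is handed in: the tube stands mouth down over the peg and released, and the gripper is still holding the board flat by its knob. By the last measurement the red line is about 0.5 mm short of the stand edge (edge known to about 1.5 mm); the last nudge moved only 0.3 of its 0.7 mm, and I took no picture after it.

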